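# Rock a seized sample cell out of its holder and weigh it

## Robot

A 7-joint arm with a two-finger parallel gripper is mounted at the origin on the work surface; the furniture and walls round the work are solid. World frame = base frame: x ahead of the robot, y to its left, z up, the work surface at z = 0. Lengths are in m, angles in rad, forces in N, time in s.
With the tool pointing down it reaches from about 0.4 to 0.85 m from the base axis. Payload 4.5 kg.
Tool frame: the origin (TCP) lies where the fingers leave the gripper's body, on its centre line; the fingertips stand 64 mm ahead of it and the grasp point (between the pads) lies 45 mm ahead of it; z points along the fingers, y is the line along which they close (so a half turn about z gives the same grasp; the last joint's range is limited). The gripper opens to 88 mm and grips with 3 to 60 N. Pads are 18 mm wide; open, the fingers measure 123 mm over their backs; the gripper's body (75 mm by 187 mm) begins 45 mm behind the grasp point.
Start: joints at [1.175, 0.689, -0.195, 1.565, 0.157, 0.902, -0.215], TCP at [0.26, -0.568, 0.303] pointing down, gripper open.
Joint ranges: [-3.01, 3.01], [-0.46, 2.08], [-1.47, 1.51], [0.13, 2.56], [-1, 4.14], [0.04, 2.09], [-2.66, 2.66]. Speed limits (rad/s): [2.57, 2.57, 3.14, 3.14, 3.14, 3.14, 3.14].

## Interface

Orientations are given as a unit quaternion [x, y, z, w].
In Python, from plant import r gives the robot as it stands.
- The arm moves only by the tool play_rows, never from a script. Its arguments are lists of equal length, an entry for each row: "translation": the shift along the tool's x, y, z in m, a list of three; "delta_rot": the turn, a rotation vector about the tool's x, y, z in degrees, a list of three; "grip": the opening, from -1 (shut) to 1 (fully open). In form: {"translation": [[x, y, z], ...], "delta_rot": [[rx, ry, rz], ...], "grip": [grip, ...]}. A call has 1 to 20 rows; each row shifts and turns the commanded pose from where the row before left it, along the tool's axes as they then stand; what a row does not reach is not made up. A row lasts 1/8 s, in which the tool goes at most 62.5 mm and 10.7 degrees, less where a joint would pass 70% of its speed; a pose out of reach is approached as far as the arm can. A call with a gripper value outside its range is refused whole. The fingers move at their own pace and stop on an object; "squeeze" is the grip in N (left out, the last holds). Time passes only in rows, so rows that do not move let the fingers close. It gives the time, the measured TCP pose, the force, the opening and the grip force at its end, in the units of the state.
- r.get_state(): the state, without advancing time (a new reading comes with each control period).
- r.snapshot(name): name is "side" or "top" or "wrist"; returns the picture (480x640x3 uint8, blue, green, red); there is no depth.
- r.get_calibration(name): a dict with "intrinsics" (3x3 intrinsics, pixels), "eye" and "rotation" of the camera in the world. Camera axes: x right, y up, looking along -z (the intrinsics and any distortion apply to the point x, -y, -z); pixel columns grow to the right and rows downward; lengths in m; the calibration is good to about 2 mm. A picture is of the moment at which its call begins: read the wrist's pose just before it. get_calibration takes no time and is no camera call; for the wrist camera it gives the pose at the moment of the call.
- r.finish_job(): hands the job in; it is judged then, once.
Trained networks look in the newest picture that a camera, given by its name, has taken for a name from the list of things; names that differ only in an ending like _2 or _b are one class to them, and where a whole thing is asked for, a point or a joint stands for the part that bears it (a point fixed in the world has none). Each returns a list of dicts, best first, with "confidence" (0 to 1); they miss things now and then, are a little off and sometimes report something else, mostly with a low value. They report only what shows in the picture. A call takes as long as a camera call. They do not tell look-alikes from the thing itself.
- r.look_for(camera, target): "point" ([x, y, z] in m, in world coordinates, good to about 4 mm: the middle of the surface that is visible of it).
- r.silhouettes(camera, target): "pixels" (480x640 bool, what is visible of it).
The state is a dict: "clock": time; "q": joint angles; "qd": joint speeds; "joint_torque": joint torques, N m; "tool_pos": TCP position; "eef_rot": TCP orientation; "contact_force": force on the tool from outside, world axes, zero at the start; "moment": the same for the moment, N m; "opening": opening from 0.0 (shut) to 1.0 (fully open); "finger_force": force on a finger pad.
Only numpy, scipy, OpenCV 4.12 (cv2) and the standard library are available. Lean on these libraries where they do the work, as an engineer would, in place of code of your own. Each camera call takes 0.05 s, during which the arm holds its last target. There are 200 camera calls.

## Task

The steel sample cell has seized between the two stiff cheeks of its holder, and a straight pull only lifts the holder with it. Rock the cell from side to side, towards one end of the holder and then the other, until both cheeks have been pushed back, draw it straight up out of the holder while the holder stays standing on the bench, and set it down gently, upright, about the middle of the pan of the pocket balance. Do not tip or shift the beaker, the flask or the rubber bulb.

Things in the scene. Friction and masses are not known exactly. Their poses are not given: they have to be found in the camera images.
- holder: Aluminium block with a steel cover plate, loose on the bench, 2 kg, 90 mm (its x) x 64 mm (y) x 68.5 mm tall; origin: centre of its underside. The cell stands in its central well, floor 8 mm up; slot in the cover 48 mm (x) by 34 mm (y). Under the cover a brass cheek stands at each side of the cell along x; their lips reach over the cell's shoulder, so a straight pull lifts the block.
- cheek_a (a joint): Brass cheek at the holder's +x side: metres pushed outward (+x), start 0 to 0.0006, stop 0.0068. No spring: moves at about 6 N, stays where pushed. Its lip overlaps the cell's shoulder by 3.5 mm at 0; the cell passes once the two cheeks have gone back 7 mm together, so both must move. Leaning the cell 0.16 rad towards +x about its foot pushes this cheek about 5 mm.
- cheek_b (a joint): The same cheek on the holder's -x side: metres it has been pushed outward (-x). Leaning the cell towards the holder's -x pushes it.
- cell: Round plain steel sample cell, 115 mm tall, 0.22 kg; origin: centre of its underside, z along its axis. Foot dia 20 mm, body dia 30 mm from 5 mm to the shoulder at 46 mm, neck dia 20 mm (the grip) from 51 to 108 mm. Starts upright at the holder's centre on the well's floor, its neck 55 mm out of the cover; must rise 60 mm to be clear.
- balance: Flat grey pocket balance, loose, 128 mm (its x) x 98 mm (its y) x 18 mm, 0.32 kg; origin at the centre of its underside, display towards its -x end.
- pan (a point): Centre of the top of the balance's flat weighing pan (82 mm along the balance's x, 88 mm along its y), 18 mm above the bench.
- beaker: Empty glass beaker, dia 63 mm, 86 mm tall, standing; origin at the centre of its underside. Bystander.
- flask: Conical flask, dia 83 mm, 106 mm tall, standing; origin at the centre of its underside. Bystander.
- bulb: Rubber pipette bulb, dia 49 mm, 64 mm tall, standing; origin at the centre of its underside. Bystander.
Things that resemble listed ones, but are neither listed nor needed, are in the scene too. Of the things that look like the cell, the smaller one is meant.

How it is judged:
On the way, in this order (a step that is already met when the one before it is completed fails the run):
1. both cheeks have been pushed back by rocking, the cell still down in the holder (value of joint each of cheek_a, cheek_b above 0.0015 m and z of cell in the frame of holder below 0.02 m), for 0.1 s.
2. the cell is drawn up clear of the holder (z of cell in the frame of holder above 0.066 m), for 0.05 s.
At the end, for the whole second after the job is handed in: The cell stands upright (within 0.08 rad) and at rest on the balance's pan, its foot within 30 mm of the pan's centre; the holder stands flat on the bench; beaker, flask and bulb are within 30 mm of where they started (horizontal distance between cell and pan below 0.03 m and height (world z) of cell between 0.013 and 0.024 m and angle between cell's own z axis and vertical below 0.08 rad and contact force between cell and balance above 0.5 N and linear speed of cell below 0.02 m/s and height (world z) of holder below 0.004 m and angle between holder's own z axis and vertical below 0.02 rad and distance of each of beaker, flask, bulb from where it was at the start of the episode below 0.03 m); the robot touches nothing.
It fails at once if the holder is lifted more than 12 mm or tipped more than 0.2 rad (height (world z) of holder above 0.012 m or angle between holder's own z axis and vertical above 0.2 rad).
It fails at once if a bystander (beaker, flask or bulb) is tipped more than 0.4 rad or shifted more than 30 mm (angle between any of beaker, flask, bulb's own z axis and vertical above 0.4 rad or distance of any of beaker, flask, bulb from where it was at the start of the episode above 0.03 m).
It fails at once if the cell is slammed onto the balance (over 60 N) (contact force between cell and balance above 60 N).
It also fails if it takes over 51 s, if anything falls off the work surface, if the arm or the gripper's body presses on something with over 40 N, if the wrist force passes 120 N, or if a joint passes its speed limit or range.

## Working session

There is one attempt and no reset: what is moved stays moved. The work goes in short steps, Python scripts to look and compute and a tool call to move; the robot and the scene stay as the last step left them, time stands still between calls to the robot, and variables do not carry over. Pictures are saved under pics/ and viewed, at most 10 in all, crops included, and the job is handed in when it is done.

Besides the shell and the picture viewer there is one more tool, called by a JSON object that holds its "name" and its "arguments". play_rows: Moves the arm, as the interface text tells. Its arguments: {"type":"object","properties":{"translation":{"type":"array","items":{"type":"array","items":{"type":"number"}}},"delta_rot":{"type":"array","items":{"type":"array","items":{"type":"number"}}},"grip":{"type":"array","items":{"type":"number"}},"squeeze":{"type":"number"}},"required":["translation","delta_rot","grip"]}

```bash
mkdir -p pics; ls; python3 - <<'E'
from plant import r
import cv2,numpy as np
s=r.get_state();print(s)
ims=[r.snapshot(n) for n in("side","top")]
for n,i in zip(("side","top"),ims): cv2.imwrite(f"pics/{n}0.png",i)
for n in("side","top"):
  c=r.get_calibration(n);print(n,{k:np.round(v,3).tolist() if not isinstance(v,str) else v for k,v in c.items()})
  for t in("cell","holder","balance","pan","beaker","flask","bulb"):
    for d in r.look_for(n,t): print(n,t,np.round(d["point"],3),round(d["confidence"],2))
E
```

```text
pics
{'clock': 0.0, 'q': array([ 1.17483001,  0.68996733, -0.19449174,  1.56634804,  0.15727851,
        0.90247003, -0.2150885 ]), 'qd': array([ 0.00027953, -0.00078382,  0.00144717,  0.00121356,  0.00054261,
        0.00010244,  0.00057301]), 'joint_torque': array([ 2.70157607e-04, -5.27549815e+01, -1.26691595e+00, -1.53426558e+01,
       -5.27223281e-02,  6.48398098e-03,  1.66529562e-04]), 'tool_pos': array([ 0.26015564, -0.56771902,  0.30191867]), 'eef_rot': array([ 9.76993891e-01,  2.13265379e-01, -2.53798706e-04, -8.66211578e-04]), 'contact_force': array([-0.21793035,  0.02435673, -0.10296784]), 'moment': array([0.01487376, 0.01981122, 0.02543579]), 'finger_force': 0.0, 'opening': 0.9954475091564041}
side {'intrinsics': [[613.194, 0.0, 322.391], [0.0, 613.194, 248.384], [0.0, 0.0, 1.0]], 'eye': [0.26, 1.102, 0.484], 'rotation': [-0.065, 0.555, 0.821, -0.113]}
side cell [0.578 0.196 0.096] 0.78
side cell [0.586 0.285 0.07 ] 0.7
side cell [ 0.57  -0.144  0.017] 0.29
side holder [0.56  0.212 0.049] 0.56
side balance [ 0.57  -0.141  0.017] 0.79
side pan [ 0.572 -0.143  0.011] 0.84
side pan [0.422 0.014 0.053] 0.17
side beaker [0.422 0.013 0.052] 0.76
side flask [ 0.673 -0.002  0.058] 0.7
side flask [0.558 0.215 0.048] 0.3
side bulb [0.567 0.036 0.033] 0.78
top {'intrinsics': [[461.312, 0.0, 315.538], [0.0, 461.312, 240.846], [0.0, 0.0, 1.0]], 'eye': [0.501, 0.017, 0.914], 'rotation': [0.025, 0.003, -0.704, 0.71]}
top cell [0.59  0.269 0.093] 0.93
top cell [0.571 0.179 0.098] 0.77
top holder [0.572 0.178 0.069] 0.97
top holder [ 0.579 -0.161  0.02 ] 0.57
top balance [ 0.576 -0.167  0.018] 0.77
top pan [ 0.576 -0.162  0.019] 0.74
top pan [ 0.42  -0.013  0.007] 0.3
top beaker [ 0.421 -0.012  0.002] 0.97
top beaker [0.559 0.184 0.064] 0.32
top flask [ 0.677 -0.014  0.038] 0.86
top bulb [0.565 0.015 0.047] 0.74
```

View pics/side0.png

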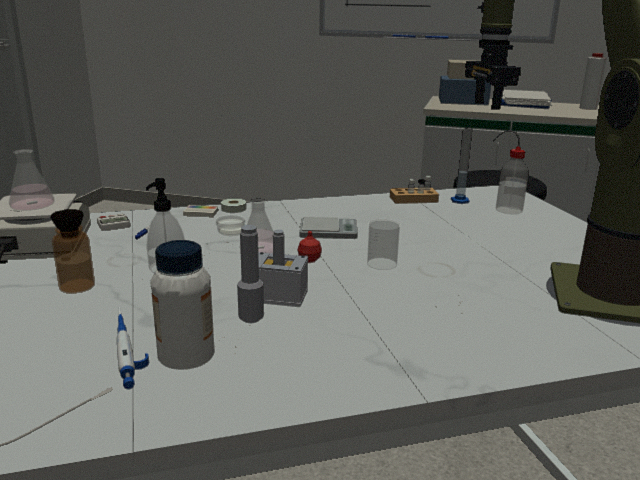

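View pics/top0.png

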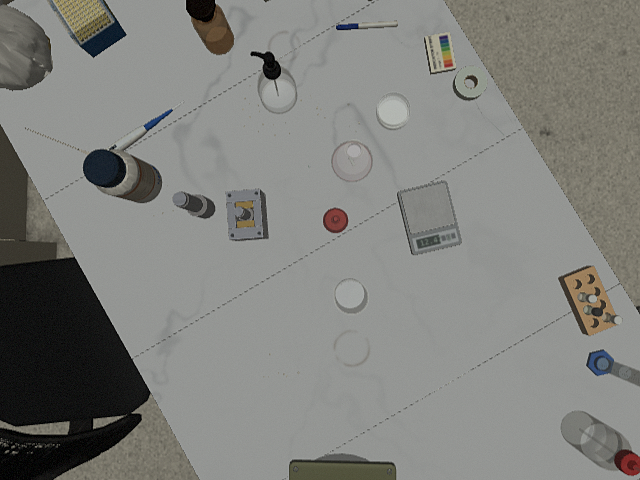

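Top view: the cell stands in the holder at (245,214), and a larger look-alike stands free at (195,204). In the side view they are at (279,247) and (250,275). The smaller one, in the holder, is the one meant. I'll confirm that with a crop and measure the poses.

```bash
cat > h.py <<'E'
from plant import r
import cv2,numpy as np
from scipy.spatial.transform import Rotation as R
def ray(n,uv,z):
    c=r.get_calibration(n);K=np.array(c["intrinsics"])
    d=np.linalg.inv(K)@np.array([uv[0],uv[1],1.]);d=R.from_quat(c["rotation"]).apply([d[0],-d[1],-d[2]]) if np.size(c["rotation"])==4 else np.array(c["rotation"])@[d[0],-d[1],-d[2]]
    e=np.array(c["eye"]);return e+d*(z-e[2])/d[2]
def proj(n,p):
    c=r.get_calibration(n);q=R.from_quat(c["rotation"]).inv().apply(np.array(p)-c["eye"])
    x=np.array(c["intrinsics"])@[q[0],-q[1],-q[2]];return x[:2]/x[2]
E
python3 - <<'E'
from h import *
im=r.snapshot("top")
a=cv2.resize(im[175:255,160:280],None,fx=6.6,fy=6.6,interpolation=cv2.INTER_CUBIC)
cv2.imwrite("pics/c1.png",a)
for t,z in(("holder",.0685),("balance",.018),("pan",.018),("cell",.1)):
  for d in r.silhouettes("top",t):
    m=d["pixels"].astype(np.uint8);c,_=cv2.findContours(m,0,2);c=max(c,key=cv2.contourArea)
    b=cv2.boxPoints(cv2.minAreaRect(c));w=np.array([ray("top",p,z)[:2] for p in b])
    print(t,round(d["confidence"],2),m.sum(),b.round(1).tolist(),w.round(4).tolist(),w.mean(0).round(4),np.linalg.norm(np.diff(w,axis=0),axis=1).round(3))
E
```

```text
holder 0.94 1719 [[225.10000610351562, 190.39999389648438], [264.3999938964844, 187.5], [268.1000061035156, 238.0], [228.8000030517578, 240.89999389648438]] [[0.6207, 0.2194], [0.6263, 0.1461], [0.5329, 0.1381], [0.527, 0.211]] [0.5767 0.1786] [0.073 0.094 0.073]
holder 0.4 1440 [[323.6000061035156, 168.8000030517578], [342.20001220703125, 131.60000610351562], [380.20001220703125, 150.60000610351562], [361.6000061035156, 187.8000030517578]] [[0.6612, 0.0369], [0.7302, 0.0031], [0.6949, -0.0667], [0.6263, -0.0331]] [ 0.6782 -0.0149] [0.077 0.078 0.076]
balance 0.9 3471 [[394.8999938964844, 190.60000610351562], [446.6000061035156, 178.1999969482422], [462.3999938964844, 243.6999969482422], [410.70001220703125, 256.20001220703125]] [[0.6285, -0.1005], [0.6529, -0.1997], [0.5264, -0.2295], [0.5018, -0.131]] [ 0.5774 -0.1652] [0.102 0.13  0.102]
pan 0.6 3402 [[395.3999938964844, 191.10000610351562], [446.0, 178.6999969482422], [461.79998779296875, 243.10000610351562], [411.20001220703125, 255.5]] [[0.6276, -0.1014], [0.6519, -0.1983], [0.5276, -0.2283], [0.503, -0.1321]] [ 0.5775 -0.165 ] [0.1   0.128 0.099]
cell 0.64 758 [[169.0, 207.0], [175.8000030517578, 186.60000610351562], [217.5, 200.5], [210.6999969482422, 220.89999389648438]] [[0.5861, 0.3127], [0.6228, 0.3011], [0.5981, 0.2252], [0.5615, 0.2369]] [0.5921 0.269 ] [0.039 0.08  0.038]
cell 0.51 222 [[234.0, 206.0], [253.0, 206.0], [253.0, 220.0], [234.0, 220.0]] [[0.5884, 0.1953], [0.5885, 0.1613], [0.5636, 0.1609], [0.5634, 0.195]] [0.576  0.1781] [0.034 0.025 0.034]
```

View pics/c1.png

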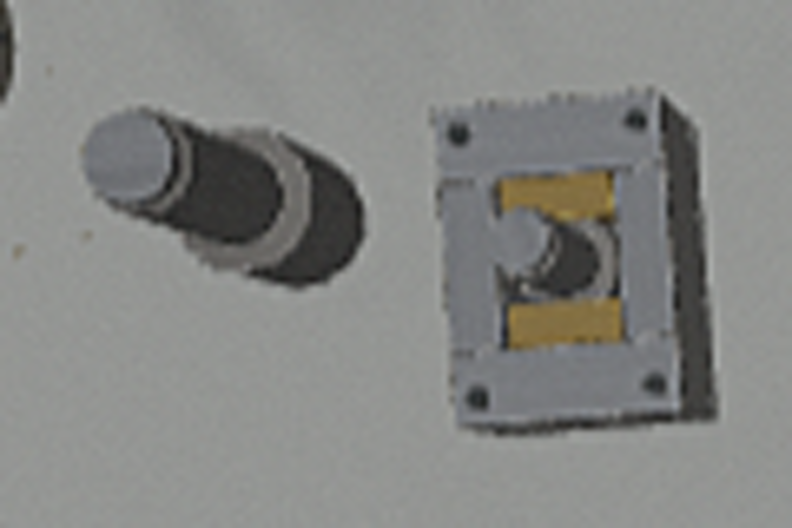

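The crop confirms it: the smaller cell is in the holder, between two brass strips at crop (555,195) and (565,322). Its long axis runs roughly along world x, and the big look-alike is at crop (130,155).

```bash
cat >> h.py <<'E'
def delta(p,yaw=None):
    "tool-axes shift to world p, and turn about tool z (deg) to bring tool y on world yaw (deg, mod 180)"
    s=r.get_state();q=R.from_quat(s["eef_rot"])
    print("shift",q.inv().apply(np.array(p)-s["tool_pos"]).round(4))
    if yaw is not None:
        y=q.apply([0,1,0]);a=np.degrees(np.arctan2(y[1],y[0]));print("turn z",round(-((yaw-a+90)%180-90),2))
    print("level: z axis",q.apply([0,0,1]).round(4))
E
python3 - <<'E'
from h import *
P=np.array([[435,110],[660,92],[682,412],[462,425]])/6.6+[160,175]
w=np.array([ray("top",p,.0685)[:2] for p in P]);print(w.round(4),w.mean(0))
a=(w[0]+w[1]-w[2]-w[3])/2;print(np.linalg.norm(a),np.degrees(np.arctan2(a[1],a[0])))
B=np.array([[500,175],[615,172],[625,340],[505,348]])/6.6+[160,175]
w2=np.array([ray("top",p,.065)[:2] for p in B]);print(w2.round(4),w2.mean(0))
print("cell top",ray("top",np.array([523,236])/6.6+[160,175],.123))
delta([.577,.178,.28],4.4)
E
```

```text
[[0.6183 0.2177]
 [0.6236 0.1542]
 [0.5339 0.1469]
 [0.5298 0.2088]] [0.57642352 0.18193054]
0.08947128126588501 5.208383262212603
[[0.6005 0.1998]
 [0.6015 0.1672]
 [0.5542 0.1638]
 [0.5517 0.1977]] [0.57696098 0.18215484]
cell top [0.57770846 0.18104929 0.123     ]
shift [ 0.5987 -0.5464  0.0227]
turn z -69.77
level: z axis [ 0. -0. -1.]
```

{"name": "play_rows", "arguments": {"translation": [[0.03,-0.0274,0],[0.03,-0.0274,0],[0.03,-0.0274,0],[0.03,-0.0274,0],[0.03,-0.0274,0],[0.03,-0.0274,0],[0.03,-0.0274,0],[0.03,-0.0274,0],[0.03,-0.0274,0],[0.03,-0.0274,0],[0.03,-0.0274,0],[0.03,-0.0274,0],[0.03,-0.0274,0],[0.03,-0.0274,0],[0.03,-0.0274,0],[0.03,-0.0274,0],[0.03,-0.0274,0],[0.03,-0.0274,0],[0.03,-0.0274,0],[0.03,-0.0274,0]], "delta_rot": [[0,0,0],[0,0,0],[0,0,0],[0,0,0],[0,0,0],[0,0,0],[0,0,0],[0,0,0],[0,0,0],[0,0,0],[0,0,0],[0,0,0],[0,0,0],[0,0,0],[0,0,0],[0,0,0],[0,0,0],[0,0,0],[0,0,0],[0,0,0]], "grip": [1,1,1,1,1,1,1,1,1,1,1,1,1,1,1,1,1,1,1,1]}}

```text
clock: 3.55
tool_pos: [0.578, 0.1813, 0.3028]
eef_rot: [0.977, 0.213, 0.0, 0.0]
contact_force: [0.0, -0.0, 0.3]
opening: 1.0
finger_force: 0.0
```

{"name": "play_rows", "arguments": {"translation": [[0,0,0],[0,0,0],[0,0,0],[0,0,0],[0,0,0],[0,0,0],[0,0,0],[0,0,0],[0,0,0]], "delta_rot": [[0,0,-9],[0,0,-9],[0,0,-9],[0,0,-9],[0,0,-9],[0,0,-9],[0,0,-9],[0,0,-6.5],[0,0,0]], "grip": [1,1,1,1,1,1,1,1,1]}}

```text
clock: 4.68
tool_pos: [0.5776, 0.1798, 0.3027]
eef_rot: [0.682, 0.732, 0.0, -0.0]
contact_force: [-0.1, -0.7, 0.1]
opening: 1.0
finger_force: 0.0
```

```bash
python3 - <<'E'
from h import *
delta([.577,.181,.141],5.0)
cv2.imwrite("pics/w1.png",r.snapshot("wrist"));print(r.get_calibration("wrist")["eye"])
for t in("cell","holder"):
  for d in r.look_for("wrist",t): print(t,np.round(d["point"],3),round(d["confidence"],2))
print(r.get_state()["q"].round(2),r.get_state()["clock"],[proj("wrist",[.577,.182,z]).round() for z in(.0685,.123)])
E
```

```text
shift [ 0.0012 -0.0005  0.1617]
turn z -0.96
level: z axis [-1.e-04  2.e-04 -1.e+00]
[0.57198607 0.25351952 0.38346959]
cell [0.588 0.273 0.156] 0.92
cell [0.578 0.192 0.11 ] 0.67
holder [0.576 0.19  0.065] 0.64
holder [0.559 0.18  0.065] 0.35
[-0.12  0.69 -0.46  1.62  0.36  0.92 -0.64] 4.825 [array([325., 215.]), array([325., 232.])]
```

View pics/w1.png

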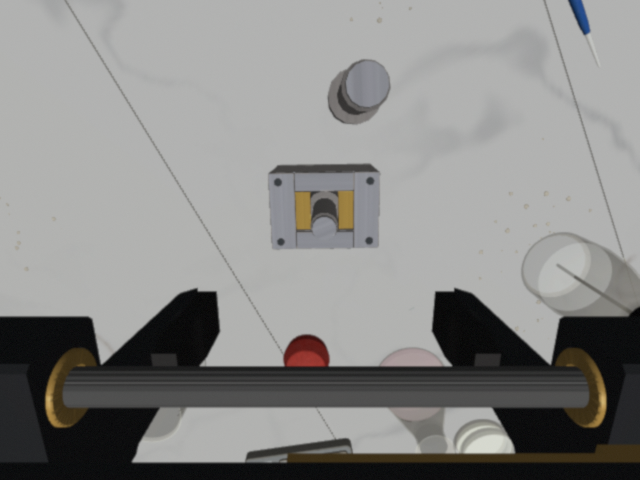

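The wrist view shows the cover centre at (325,211) and the cell top at (323,226). The look-alike's top is at (367,85). The tool is aligned with the holder, so I'll nudge about 4 mm in y and descend.

{"name": "play_rows", "arguments": {"translation": [[0.004,-0.001,0.02],[0,0,0.03],[0,0,0.03],[0,0,0.03],[0,0,0.02],[0,0,0.015],[0,0,0.01],[0,0,0.006],[0,0,0]], "delta_rot": [[0,0,0],[0,0,0],[0,0,0],[0,0,0],[0,0,0],[0,0,0],[0,0,0],[0,0,0],[0,0,0]], "grip": [1,1,1,1,0.6,0.2,0,-0.2,-0.3], "squeeze": 10}}

```text
clock: 5.95
tool_pos: [0.5763, 0.1839, 0.1417]
eef_rot: [0.681, 0.732, -0.0, 0.0]
contact_force: [-0.5, 0.7, -0.0]
opening: 0.456
finger_force: 0.0
```

```bash
python3 - <<'E'
from h import *
delta([.5765,.184,.141],4.0);print(r.get_state())
cv2.imwrite("pics/w2.png",r.snapshot("wrist"))
E
```

```text
shift [0.0001 0.0002 0.0007]
turn z 0.12
level: z axis [ 1.e-04 -1.e-04 -1.e+00]
{'clock': 5.95, 'q': array([-0.19329381,  0.89925194, -0.34281379,  1.73911078,  0.49328925,
        0.58969599, -0.76012429]), 'qd': array([ 0.0033059 , -0.0109599 , -0.00357929, -0.00485606, -0.00093791,
        0.00322844,  0.00165918]), 'joint_torque': array([-8.40705377e-02, -5.47492003e+01, -3.71729426e+00, -9.64453161e+00,
       -1.57289329e-02, -7.91288679e-02, -1.63101288e-02]), 'tool_pos': array([0.57630807, 0.18393183, 0.14173725]), 'eef_rot': array([ 6.81242364e-01,  7.32057943e-01, -8.58821000e-06,  9.88685880e-05]), 'contact_force': array([-0.47714377,  0.74017914, -0.02112342]), 'moment': array([-0.02710677, -0.06398995,  0.02332433]), 'finger_force': 0.0, 'opening': 0.4563637248118139}
```

View pics/w2.png

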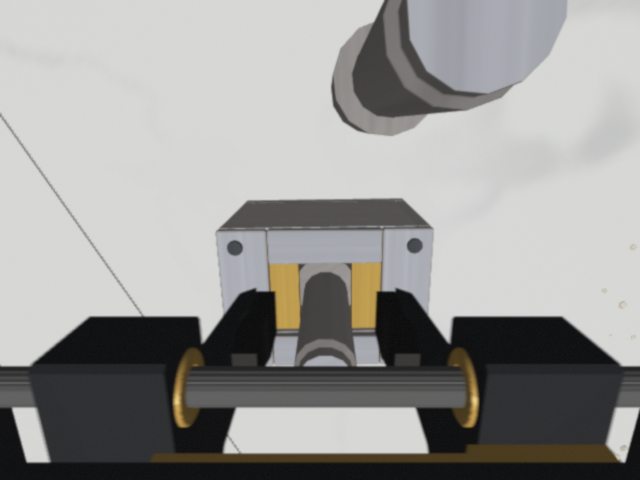

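The neck at (326,320) is centred between the fingers at (273,377). Closing.

{"name": "play_rows", "arguments": {"translation": [[0,0,0],[0,0,0],[0,0,0],[0,0,0],[0,0,0],[0,0,0]], "delta_rot": [[0,0,0],[0,0,0],[0,0,0],[0,0,0],[0,0,0],[0,0,0]], "grip": [-1,-1,-1,-1,-1,-1], "squeeze": 25}}

```text
clock: 6.75
tool_pos: [0.5765, 0.1841, 0.1421]
eef_rot: [0.681, 0.732, 0.0, 0.0]
contact_force: [-0.3, 0.0, 5.3]
opening: 0.218
finger_force: 25.0
```

{"name": "play_rows", "arguments": {"translation": [[0,0.0037,-0.0002],[0,0.0037,-0.0002],[0,0.0037,-0.0002]], "delta_rot": [[1.6,0,0],[1.6,0,0],[1.6,0,0]], "grip": [-1,-1,-1]}}

```text
clock: 7.12
tool_pos: [0.5865, 0.1849, 0.1422]
eef_rot: [0.68, 0.732, -0.032, -0.029]
contact_force: [-3.0, -0.1, 5.5]
opening: 0.216
finger_force: 25.0
```

{"name": "play_rows", "arguments": {"translation": [[0,0.0037,-0.0002],[0,0.0037,-0.0002],[0,0.0037,-0.0002],[0,0,0]], "delta_rot": [[1.6,0,0],[1.6,0,0],[1.6,0,0],[0,0,0]], "grip": [-1,-1,-1,-1]}}

```text
clock: 7.62
tool_pos: [0.5974, 0.1857, 0.1414]
eef_rot: [0.679, 0.729, -0.062, -0.058]
contact_force: [-2.9, -0.6, 5.4]
opening: 0.216
finger_force: 25.0
```

```bash
python3 - <<'E'
from h import *
s=r.get_state();q=R.from_quat(s["eef_rot"])
print(s["tool_pos"],q.apply([0,0,1]),(s["tool_pos"]+.134*q.apply([0,0,1])).round(4),s["contact_force"],s["moment"],s["opening"],s["finger_force"])
cv2.imwrite("pics/w3.png",r.snapshot("wrist"))
E
```

```text
[0.59742447 0.18572087 0.14137566] [-0.16953708 -0.01219346 -0.98544837] [0.5747 0.1841 0.0093] [-2.91559821 -0.61150099  5.39845194] [-0.15247857  0.57307724  0.01689445] 0.2163759236004633 25.00156253721798
```

View pics/w3.png

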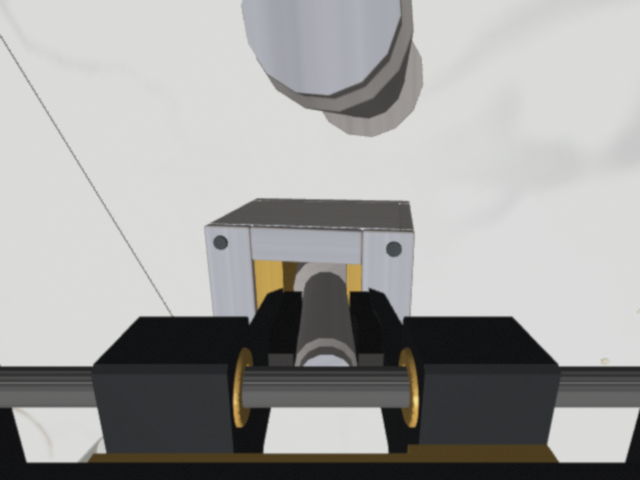

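The right brass strip (346–362 px) is now much narrower than the left one (254–284), so the +x cheek has been pushed back. Now the other way.

{"name": "play_rows", "arguments": {"translation": [[0,-0.0037,0.0002],[0,-0.0037,0.0002],[0,-0.0037,0.0002],[0,-0.0037,0.0002],[0,-0.0037,0.0002],[0,-0.0037,0.0002],[0,-0.0037,-0.0002],[0,-0.0037,-0.0002],[0,-0.0037,-0.0002],[0,-0.0037,-0.0002],[0,-0.0037,-0.0002],[0,-0.0037,-0.0002],[0,0,0]], "delta_rot": [[-1.6,0,0],[-1.6,0,0],[-1.6,0,0],[-1.6,0,0],[-1.6,0,0],[-1.6,0,0],[-1.6,0,0],[-1.6,0,0],[-1.6,0,0],[-1.6,0,0],[-1.6,0,0],[-1.6,0,0],[0,0,0]], "grip": [-1,-1,-1,-1,-1,-1,-1,-1,-1,-1,-1,-1,-1]}}

```text
clock: 9.3
tool_pos: [0.5561, 0.1826, 0.1426]
eef_rot: [0.679, 0.729, 0.063, 0.058]
contact_force: [4.8, 0.2, 1.0]
opening: 0.219
finger_force: 25.0
```

{"name": "play_rows", "arguments": {"translation": [[0,0.0037,0.0002],[0,0.0037,0.0002],[0,0.0037,0.0002],[0,0.0037,0.0002],[0,0.0037,0.0002],[0,0.0037,0.0002],[0,0,0],[0,0,0]], "delta_rot": [[1.6,0,0],[1.6,0,0],[1.6,0,0],[1.6,0,0],[1.6,0,0],[1.6,0,0],[0,0,0],[0,0,0]], "grip": [-1,-1,-1,-1,-1,-1,-1,-1]}}

```text
clock: 10.3
tool_pos: [0.5756, 0.1837, 0.1424]
eef_rot: [0.681, 0.732, -0.001, -0.0]
contact_force: [0.7, -0.1, -2.5]
opening: 0.213
finger_force: 25.0
```

```bash
python3 - <<'E'
from h import *
s=r.get_state();q=R.from_quat(s["eef_rot"])
print(s["tool_pos"],q.apply([0,0,1]),s["contact_force"],s["moment"],s["opening"],s["finger_force"])
cv2.imwrite("pics/w4.png",r.snapshot("wrist"))
E
```

```text
[0.57555209 0.18366994 0.14239537] [-1.03624289e-03 -5.93282461e-04 -9.99999287e-01] [ 0.6755697  -0.12064353 -2.49987461] [-0.08135462 -0.03790598 -0.03279235] 0.21345766433515326 24.99451095034601
```

View pics/w4.png

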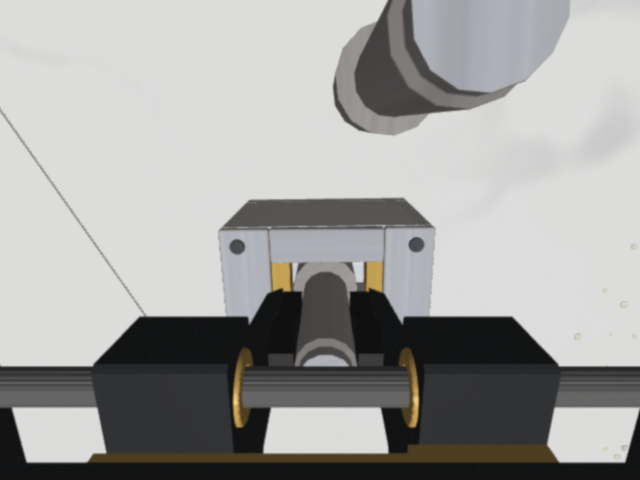

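Both brass strips are now about 18 px wide (272–291 and 366–383), down from 30 px, so each cheek is back 4–5 mm. I'll draw the cell up gently.

{"name": "play_rows", "arguments": {"translation": [[0,0,-0.003],[0,0,-0.003],[0,0,-0.003],[0,0,0]], "delta_rot": [[0,0,0],[0,0,0],[0,0,0],[0,0,0]], "grip": [-1,-1,-1,-1]}}

```text
clock: 10.85
tool_pos: [0.5764, 0.184, 0.1523]
eef_rot: [0.681, 0.732, 0.0, 0.0]
contact_force: [-0.3, 0.5, -1.4]
opening: 0.215
finger_force: 25.0
```

{"name": "play_rows", "arguments": {"translation": [[0,0,-0.008],[0,0,-0.01],[0,0,-0.01],[0,0,-0.012],[0,0,-0.015],[0,0,-0.015],[0,0,-0.02],[0,0,-0.02],[0,0,-0.02],[0,0,-0.01],[0,0,0]], "delta_rot": [[0,0,0],[0,0,0],[0,0,0],[0,0,0],[0,0,0],[0,0,0],[0,0,0],[0,0,0],[0,0,0],[0,0,0],[0,0,0]], "grip": [-1,-1,-1,-1,-1,-1,-1,-1,-1,-1,-1]}}

```text
clock: 12.22
tool_pos: [0.5765, 0.1841, 0.2927]
eef_rot: [0.681, 0.732, 0.001, 0.0]
contact_force: [-0.4, 0.3, -2.3]
opening: 0.217
finger_force: 25.0
```

```bash
python3 - <<'E'
from h import *
delta([.595,-.161,.29])
print(r.get_state()["contact_force"])
im=r.snapshot("top");c=cv2.resize(im[165:265,220:480],None,fx=3,fy=3,interpolation=cv2.INTER_CUBIC)
s=r.snapshot("side");d=cv2.resize(s[140:310,200:460],None,fx=1.7,fy=1.7)
o=np.zeros((300+289,780,3),np.uint8);o[:300]=c;o[300:,:442]=d[:289,:442];cv2.imwrite("pics/m1.png",o)
for t in("cell","holder"):
  for x in r.look_for("side",t): print(t,np.round(x["point"],3),round(x["confidence"],2))
E
```

```text
shift [-0.3455 -0.0063  0.0026]
level: z axis [ 1.4e-03  5.0e-04 -1.0e+00]
[-0.35899465  0.3342013  -2.28488769]
cell [0.586 0.287 0.073] 0.72
cell [0.576 0.193 0.207] 0.61
holder [0.56  0.215 0.047] 0.64
```

View pics/m1.png

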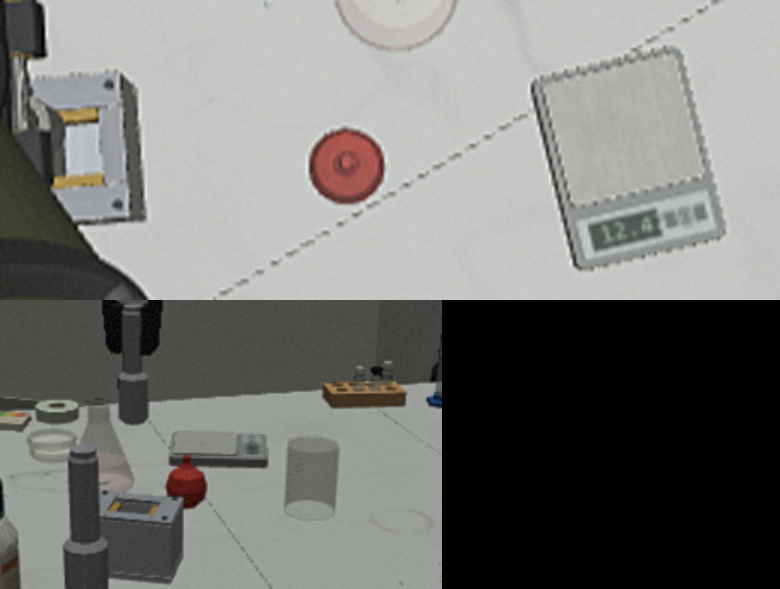

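The top crop shows the pan centre at about (624,129), which is image pixel (428,208). The side crop shows the cell hanging upright, the holder standing, and the bystanders where they were. I'll carry it across at this height.

{"name": "play_rows", "arguments": {"translation": [[-0.015,0,0],[-0.025,-0.001,0],[-0.035,-0.001,0],[-0.035,-0.001,0],[-0.035,-0.001,0],[-0.035,-0.001,0],[-0.035,-0.001,0],[-0.035,0,0],[-0.035,0,0],[-0.03,0,0],[-0.02,0,0],[-0.0135,0,0],[0,0,0],[0,0,0]], "delta_rot": [[0,0,0],[0,0,0],[0,0,0],[0,0,0],[0,0,0],[0,0,0],[0,0,0],[0,0,0],[0,0,0],[0,0,0],[0,0,0],[0,0,0],[0,0,0],[0,0,0]], "grip": [-1,-1,-1,-1,-1,-1,-1,-1,-1,-1,-1,-1,-1,-1]}}

```text
clock: 14.18
tool_pos: [0.5955, -0.1624, 0.2921]
eef_rot: [0.68, 0.733, 0.001, -0.0]
contact_force: [-0.2, 0.6, -2.5]
opening: 0.218
finger_force: 25.0
```

{"name": "play_rows", "arguments": {"translation": [[0,0,0.02],[0,0,0.025],[0,0,0.025],[0,0,0.02],[0,0,0.015],[0,0,0.01],[0,0,0.007],[0,0,0.005],[0,0,0.003],[0,0,0],[0,0,0]], "delta_rot": [[0,0,0],[0,0,0],[0,0,0],[0,0,0],[0,0,0],[0,0,0],[0,0,0],[0,0,0],[0,0,0],[0,0,0],[0,0,0]], "grip": [-1,-1,-1,-1,-1,-1,-1,-1,-1,-1,-1]}}

```text
clock: 15.55
tool_pos: [0.5955, -0.1642, 0.1623]
eef_rot: [0.681, 0.732, 0.0, 0.0]
contact_force: [-0.7, 0.2, -1.7]
opening: 0.215
finger_force: 25.0
```

```bash
python3 - <<'E'
from h import *
print(ray("top",[428.2,208],.018))
delta([.595,-.164,.152]);print(r.get_state()["contact_force"],r.get_state()["tool_pos"])
s=r.snapshot("side");cv2.imwrite("pics/s2.png",cv2.resize(s[150:280,280:400],None,fx=4.5,fy=4.5,interpolation=cv2.INTER_CUBIC))
for x in r.look_for("side","cell"): print(np.round(x["point"],3),round(x["confidence"],2))
E
```

```text
[ 0.59493777 -0.1644161   0.018     ]
shift [ 0.0002 -0.0005  0.0103]
level: z axis [ 6.e-04 -1.e-04 -1.e+00]
[-0.65662263  0.2327565  -1.69462301] [ 0.59553651 -0.16415628  0.16226728]
[ 0.594 -0.152  0.074] 0.66
[0.586 0.288 0.071] 0.61
```

View pics/s2.png

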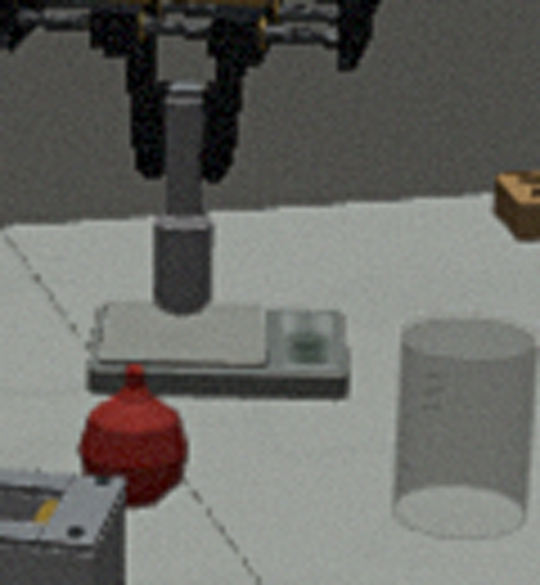

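The cell hangs upright about 10 mm above the pan, with its foot at crop (182,310). Lowering slowly.

{"name": "play_rows", "arguments": {"translation": [[0,0,0.003],[0,0,0.002],[0,0,0.0015],[0,0,0.001],[0,0,0.001],[0,0,0]], "delta_rot": [[0,0,0],[0,0,0],[0,0,0],[0,0,0],[0,0,0],[0,0,0]], "grip": [-1,-1,-1,-1,-1,-1]}}

```text
clock: 16.4
tool_pos: [0.5953, -0.1641, 0.1534]
eef_rot: [0.681, 0.732, -0.0, -0.0]
contact_force: [0.0, -0.0, -2.4]
opening: 0.218
finger_force: 25.0
```

{"name": "play_rows", "arguments": {"translation": [[0,0,0.0005],[0,0,0.0005],[0,0,0]], "delta_rot": [[0,0,0],[0,0,0],[0,0,0]], "grip": [-1,-1,-1]}}

```text
clock: 16.77
tool_pos: [0.5953, -0.1641, 0.1524]
eef_rot: [0.681, 0.732, -0.0, 0.0]
contact_force: [0.3, 1.2, -2.3]
opening: 0.216
finger_force: 25.0
```

{"name": "play_rows", "arguments": {"translation": [[0,0,0.0005],[0,0,0.0005],[0,0,0]], "delta_rot": [[0,0,0],[0,0,0],[0,0,0]], "grip": [-1,-1,-1]}}

```text
clock: 17.15
tool_pos: [0.5955, -0.1641, 0.1519]
eef_rot: [0.681, 0.732, 0.0, 0.0]
contact_force: [-0.9, 0.4, 1.7]
opening: 0.218
finger_force: 25.0
```

Touchdown: the vertical force went from −2.3 to +1.7 N. Easing the grip, then opening.

{"name": "play_rows", "arguments": {"translation": [[0,0,0],[0,0,0],[0,0,0]], "delta_rot": [[0,0,0],[0,0,0],[0,0,0]], "grip": [-1,-1,-1], "squeeze": 3}}

```text
clock: 17.52
tool_pos: [0.5956, -0.1642, 0.1518]
eef_rot: [0.681, 0.732, 0.0, 0.0]
contact_force: [-2.1, -0.3, 5.1]
opening: 0.224
finger_force: 3.0
```

{"name": "play_rows", "arguments": {"translation": [[0,0,0],[0,0,0],[0,0,0],[0,0,0],[0,0,0],[0,0,0],[0,0,0],[0,0,0]], "delta_rot": [[0,0,0],[0,0,0],[0,0,0],[0,0,0],[0,0,0],[0,0,0],[0,0,0],[0,0,0]], "grip": [-0.5,-0.4,-0.3,-0.1,0.1,0.3,0.3,0.3]}}

```text
clock: 18.52
tool_pos: [0.5954, -0.1641, 0.1515]
eef_rot: [0.681, 0.732, -0.0, 0.0]
contact_force: [0.5, 0.0, -0.2]
opening: 0.653
finger_force: 0.0
```

{"name": "play_rows", "arguments": {"translation": [[0,0,-0.01],[0,0,-0.02],[0,0,-0.02],[0,0,-0.025],[0,0,-0.025],[0,0,-0.02],[0,0,0],[0,0,0]], "delta_rot": [[0,0,0],[0,0,0],[0,0,0],[0,0,0],[0,0,0],[0,0,0],[0,0,0],[0,0,0]], "grip": [0.3,0.3,0.3,0.3,0.3,0.3,0.3,0.3]}}

```text
clock: 19.52
tool_pos: [0.5949, -0.1642, 0.271]
eef_rot: [0.681, 0.732, -0.0, -0.0]
contact_force: [0.2, -0.3, -0.3]
opening: 0.653
finger_force: 0.0
```

```bash
python3 - <<'E'
from h import *
print(r.get_state()["contact_force"],r.get_state()["clock"])
s=r.snapshot("side");cv2.imwrite("pics/s3.png",cv2.resize(s[150:310,230:410],None,fx=3.6,fy=3.6,interpolation=cv2.INTER_CUBIC))
for x in r.look_for("side","cell"): print(np.round(x["point"],3),round(x["confidence"],2))
E
```

```text
[ 0.19133591 -0.25100429 -0.2818841 ] 19.525
[0.584 0.285 0.07 ] 0.81
[ 0.597 -0.149  0.065] 0.73
[ 0.569 -0.135  0.012] 0.26
```

View pics/s3.png

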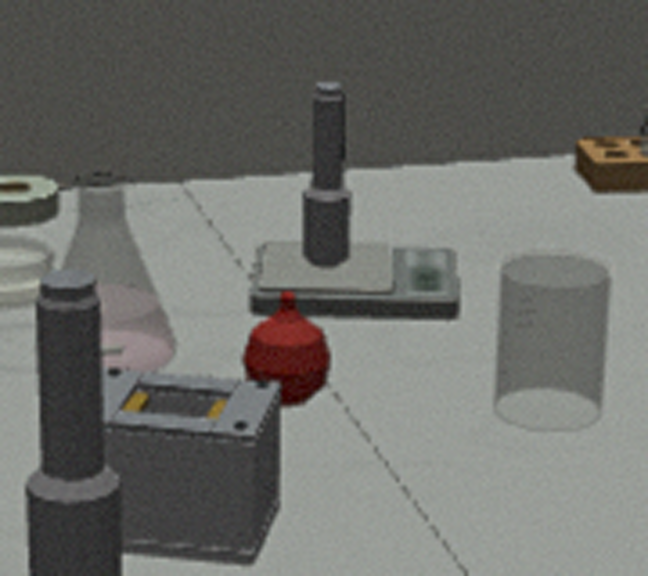

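The cell stands upright at mid-pan, crop (327,255), and the gripper is clear. The holder is flat at crop (190,465) and the bystanders haven't moved, so I'm handing in.

```bash
python3 -c "
from plant import r
print(r.finish_job())"
```

```text
the job is handed in; nothing more can be done
None
```

I rocked the cell free, drew it up and set it upright at about the middle of the balance pan. The holder is flat on the bench, the bystanders look unmoved, and I handed the job in at about 19.5 s; the hand-in returned no verdict.

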